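# Square the cast plate and feed it under the scanning arch with three lever strokes

### The arm

A 6-joint arm with a two-finger parallel gripper is mounted at the origin on the work surface. World frame = base frame: x ahead of the robot, y to its left, z up, the work surface at z = 0. Lengths are in m, angles in rad, forces in N, time in s.
With the tool pointing down it reaches from about 0.25 to 0.775 m from the base axis. Payload 4 kg.
Tool frame: the origin (TCP) lies on the centre line of the jaws, within the pads' length; the fingertips stand 14 mm ahead of it and the grasp point (between the pads) lies 5 mm behind it (robot.tcp_to_tips is the distance from the TCP to the fingertips, in m); z points along the fingers, y is the line along which they close (so a half turn about z gives the same grasp; the last joint's range is limited). The gripper opens to 94 mm and grips with 3 to 60 N. Pads are 16 mm wide; open, the fingers measure 119 mm over their backs; the gripper's body (75 mm by 177 mm) begins 78 mm behind the grasp point.
Start: joints at [-1.354, 0.087, 1.371, -0, 1.684, -0.103], TCP at [0.173, -0.522, 0.22] pointing down, gripper open.
Joint ranges: [-3.1, 3.1], [-0.76, 2.03], [0.27, 2.55], [-1.08, 4.22], [0.17, 2.65], [-2.57, 2.57]. Speed limits (rad/s): [2.79, 2.79, 3.14, 3.14, 3.14, 3.14].

### API

Orientations are given as [roll, pitch, yaw] about the fixed x, y, z axes, in that order (R = Rz(yaw) Ry(pitch) Rx(roll)).
In Python, from bench import robot gives the robot as it stands.
- The arm moves only by the tool carry_out, never from a script. Its argument "increments" is a list of rows, each a list of 3 entries, a list of its own where there are three numbers: the closure in counts, from 0 (fully open) to 255 (shut), then the shift along the tool's x, y, z in mm, then the turn about the tool's z in degrees. In form: [[fingers, [dx, dy, dz], twist], ...]. A call has 1 to 8 rows; each row shifts and turns the commanded pose from where the row before left it, along the tool's axes as they then stand; what a row does not reach is not made up. A row lasts 1/10 s, in which the tool goes at most 50 mm and 8.59 degrees, less where a joint would pass 70% of its speed; a pose out of reach is approached as far as the arm can. A call with a gripper value outside its range is refused whole. The fingers move at their own pace and stop on an object; the grip force is fixed at half the most. Time passes only in rows, so rows that do not move let the fingers close. It gives the time, the measured TCP pose, the force, the opening and the grip force at its end, in the units of the state.
- robot.get_obs(): the state, without advancing time (a new reading comes with each control period).
- robot.snapshot(name): name is "scene" or "top" or "wrist"; returns the picture (384x512x3 uint8, blue, green, red); there is no depth.
- robot.get_calibration(name): a dict with "vfov" (degrees; the focal length in pixels is half the picture's height over the tangent of half this angle, whatever the lens; pixels are square), "cx", "cy" (the principal point, pixels), "T" (4x4, takes a point from camera to world coordinates). Camera axes: x right, y down, z forward; pixel columns grow to the right and rows downward; lengths in m; the calibration is good to about 2 mm. A picture is of the moment at which its call begins: read the wrist's pose just before it. get_calibration takes no time and is no camera call; for the wrist camera it gives the pose at the moment of the call.
- robot.close_job(): hands the job in; it is judged then, once.
The state is a dict: "time": time; "joint_positions": joint angles; "qvel": joint speeds; "joint_torque": joint torques, N m; "tool_pos": TCP position; "ee_rot": TCP orientation; "wrist_force": force on the tool from outside, world axes, zero at the start; "wrist_torque": the same for the moment, N m; "width": finger opening in m; "finger_force": force on a finger pad.
Only numpy, scipy, OpenCV 4.12 (cv2) and the standard library are available. Lean on these libraries where they do the work, as an engineer would, in place of code of your own. Each camera call takes 0.05 s, during which the arm holds its last target. There are 200 camera calls.

### The job

Get the dental cast ready for scanning: take the jar that blocks the feed lever and stand it upright in the steel tray, and turn the crooked cast plate square on the feed bed by pushing it until its far edge lies flush against both pegs. Only then feed the bed under the arch with exactly three full strokes of the lever, each time over to its stop and all the way back home. Leave everything else on the bench where it is.

Things in the scene. Friction and masses are not known exactly. Their poses are not given: they have to be found in the camera images.
- feeder: Stepping feed table fixed to the bench: grey base 190 (x) x 400 (y) x 18 mm, origin at the centre of its underside, its -x side towards the robot, feed direction its +y. In its frame, mm: lever bearing block x -113 to -83, y 83 to 117, up to z 54; pawl guide x +-26, y 65 to 145, up to z 62; all else but arch, lever and cast is lower than 70.
- arch (a point): White scanning arch fixed over the feed table; point at the middle of its head's underside, at (0, -20, 123) mm in the feeder frame. It is 36 mm deep along y; posts at x = +-86 mm (14 mm thick), head z = 123 to 157 mm over x +-93 mm.
- bed (a point): Centre of the top of the carriage's aluminium bed (x -76 to +72, y -68 to +68 mm of it, 45 mm above the bench); axes as the feeder's; rides with the carriage; starts about (0, -135, 45) in the feeder frame. Two upright steel pegs, 12 mm diameter, 24 high, stand on the bed at x = +56, y = -20 and +45: the plate is flush on both when its origin is at x = 0 here. A low rack tail runs from it to +y.
- carriage (a joint): Travel of the carriage along the feeder's +y, m; -0.003 to 0.005 at the start. About 5 N of friction holds it. The lever's ratchet drives it: each full stroke sets it one 30 mm step on (0.03, 0.06, 0.09 after one, two, three strokes, to about 3 mm; 0.12 after four); it does not come back.
- lever (a joint): Ratchet lever angle, rad: 0 home (leaning 0.45 to the feeder's -y), 0.9 at its stop (leaning 0.45 to +y). Swings in an upright plane at x = -133 mm of the feeder, axis along x. Pushing it to +y feeds; a spring brings it home when the hand goes back. Push near the grip: about 2 N of spring at home, 6 at the stop, plus 3 to 5 to feed. The pawl takes its next tooth only when the lever is fully home.
- lever_pivot (a point): Lever's axis, at (-133, 100, 35) mm in the feeder frame.
- lever_top (a point): Centre of the lever's upper end, 105 mm from the axis (a further 9 mm of round end beyond). The lever is a round steel rod 12 mm thick with a black round grip 18 mm thick over the last 50 mm.
- cast_plate: White plate 100 (x) x 120 (y) mm, stone dental cast (60 x 66 mm) fixed on its middle; origin at the centre, under its four 8 mm feet on the bed; plate z 8 to 20 mm, cast up to 54. About 0.3 kg. It starts turned clockwise from above by 0.22 to 0.4 rad, its far +y corner within 15 mm of the +y peg, its near -y corner out over the bed's near edge; pushing that to +x turns it square.
- jar: White closed screw jar with black cap, 52 mm diameter, 100 mm high, about 0.22 kg; origin at the centre of its underside. At the start it stands on the bench in the lever's swing, on its +y side.
- tray: Shallow steel tray fixed to the bench, 150 (x) x 120 (y) x 22 mm outside, walls and floor 4 mm; origin at the centre of its underside. An amber vial stands in its +x half; the jar belongs in the free -x half (for instance with its centre at x = -30, y = 0 mm in the tray's frame).
- vial: Small amber bottle, 32 mm diameter, 70 mm high, standing in the tray; leave alone. Origin at the underside.
- spare_cast: Loose stone cast, about 56 x 62 x 42 mm, on the bench; leave alone. Origin at the underside.
- bowl: Black rubber mixing bowl, 84 mm across, 50 mm high; leave alone. Origin at the underside.
- can: Steel can, 60 mm diameter, 70 mm high; leave alone. Origin at the underside.
- spatula: Spatula, 190 mm long, lying on the bench; leave alone.

How it is judged:
By the outcome, as a careful person would: the job done as asked, in the order asked, and still so for the second after the job is handed in, with the robot touching nothing.
It also fails if it takes over 72 s, if anything falls off the work surface, if the arm or the gripper's body presses on something with over 40 N, if the wrist force passes 120 N, or if a joint passes its speed limit or range.

## Working session

There is one attempt and no reset: what is moved stays moved. The work goes in short steps, Python scripts to look and compute and a tool call to move; the robot and the scene stay as the last step left them, time stands still between calls to the robot, and variables do not carry over. Pictures are saved under pics/ and viewed, at most 10 in all, crops included, and the job is handed in when it is done.

Besides the shell and the picture viewer there is one more tool, called after "Request:" as name(argument=value, ...) on one line, values as JSON. carry_out: Moves the arm, as the interface text tells. Its arguments: {"type":"object","properties":{"increments":{"type":"array","items":{"type":"array"}}},"required":["increments"]}

```bash
mkdir -p pics; ls; cat > h.py <<'E'
import numpy as np, cv2
from bench import robot
def ray(cal,u,v):
    f=192/np.tan(np.radians(cal["vfov"])/2); T=np.array(cal["T"])
    d=T[:3,:3]@np.array([(u-cal["cx"])/f,(v-cal["cy"])/f,1.]); return T[:3,3],d
def onz(cal,u,v,z):
    o,d=ray(cal,u,v); return o+d*(z-o[2])/d[2]
def proj(cal,p):
    f=192/np.tan(np.radians(cal["vfov"])/2); T=np.array(cal["T"])
    q=T[:3,:3].T@(np.array(p)-T[:3,3]); return q[:2]/q[2]*f+[cal["cx"],cal["cy"]]
def tri(rays):
    A=0;b=0
    for o,d in rays:
        d=d/np.linalg.norm(d);P=np.eye(3)-np.outer(d,d);A=A+P;b=b+P@o
    return np.linalg.solve(A,b)
E
python3 - <<'E'
from h import *
np.set_printoptions(precision=3,suppress=True)
for n in("scene","top"):
    im=robot.snapshot(n);cv2.imwrite(f"pics/{n}0.png",im);c=robot.get_calibration(n);print(n,c)
    cv2.imwrite(f"pics/{n}0b.png",cv2.resize(im,(800,600),interpolation=cv2.INTER_CUBIC))
o=robot.get_obs();print(o)
E
```

```text
pics
scene {'vfov': 53.65837854538162, 'cx': 257.17054534185917, 'cy': 193.5414827582105, 'T': array([[ 0.007,  0.542, -0.841,  1.403],
       [ 1.   , -0.001,  0.008, -0.062],
       [ 0.004, -0.841, -0.542,  0.677],
       [ 0.   ,  0.   ,  0.   ,  1.   ]])}
top {'vfov': 51.206202622665074, 'cx': 258.51159867968914, 'cy': 183.10131444890888, 'T': array([[ 0.009, -0.991,  0.132,  0.344],
       [-1.   , -0.01 , -0.007, -0.048],
       [ 0.009, -0.131, -0.991,  1.232],
       [ 0.   ,  0.   ,  0.   ,  1.   ]])}
{'time': 0.1, 'joint_positions': array([-1.354,  0.088,  1.372,  0.   ,  1.684, -0.103]), 'qvel': array([ 0.001, -0.002, -0.003,  0.002, -0.001,  0.   ]), 'joint_torque': array([  0.002, -34.125, -30.33 ,   0.072,   0.03 ,  -0.   ]), 'tool_pos': array([ 0.173, -0.522,  0.218]), 'ee_rot': array([-3.14, -0.  ,  0.32]), 'wrist_force': array([ 0.272,  0.185, -1.963]), 'wrist_torque': array([ 0.041,  0.011, -0.006]), 'finger_force': 0.0, 'width': 0.09407926122004333}
```

View pics/scene0b.png

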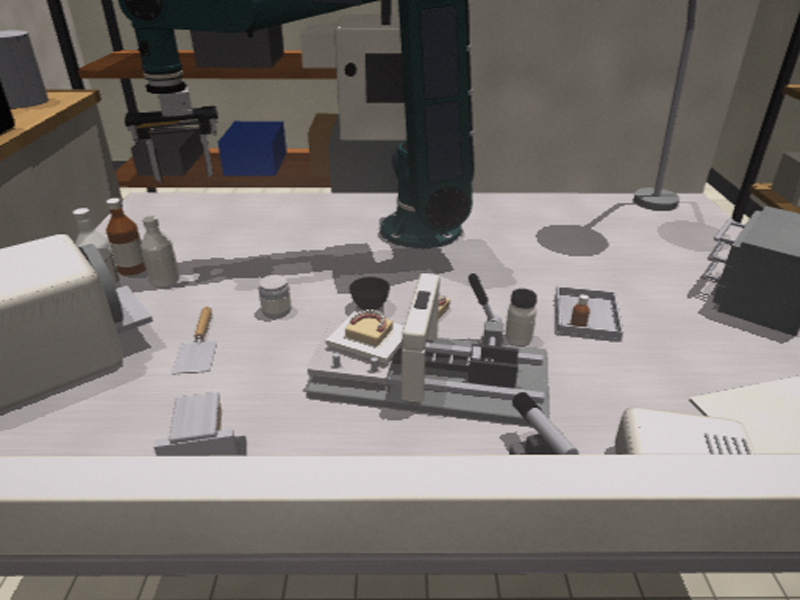

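View pics/top0b.png

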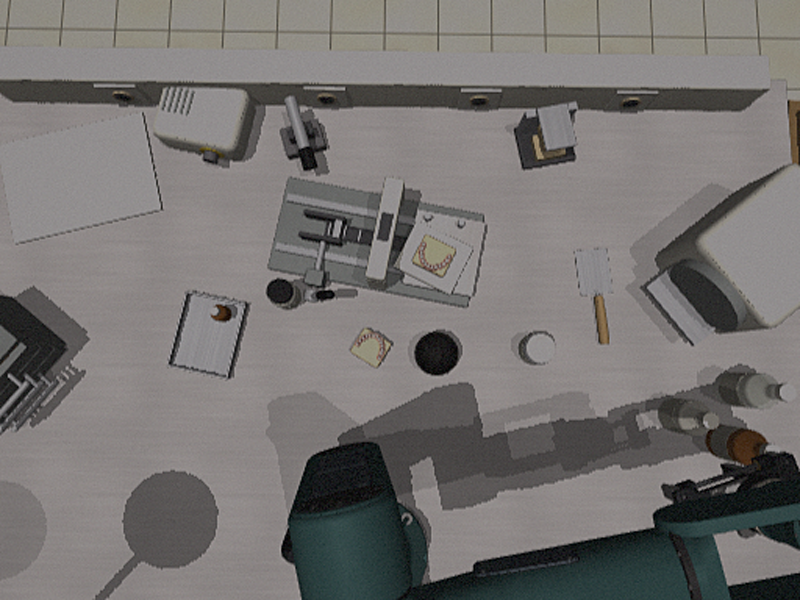

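The scene view shows the plate under the arch at about (365,330), the jar at (521,318), the lever grip at (478,288) and the tray at (588,313). In the top view, the jar cap is at (282,291), the lever tip at (327,295), the plate centre near (436,255) and the tray centre near (209,334).

```bash
python3 - <<'E'
from h import *
np.set_printoptions(precision=3,suppress=True)
t=robot.get_calibration("top");s=robot.get_calibration("scene");k=.64
T=lambda u,v,z:onz(t,u*k,v*k,z)
both=lambda a,b:tri([ray(t,a[0]*k,a[1]*k),ray(s,b[0]*k,b[1]*k)])
print("jar top",both((282,289),(523,296)),"lever",both((324,296),(474,279)))
for z,p in((.018,[(288,178),(268,270)]),(.045,[(468,305),(487,213)]),(.022,[(188,291),(249,299),(235,378),(169,367)]),(.157,[(386,178),(404,180),(385,284),(366,280)])):
    for q in p: print(z,q,T(*q,z)[:2])
for n,q,z in(("vial",(222,312),.07),("spare",(372,347),.042),("bowl",(437,352),.05),("can",(540,346),.07)):print(n,T(*q,z))
print("tri tray corners",both((188,291),(620,338)),both((169,367),(612,293)),both((249,299),(556,333)))
W=robot.get_calibration("wrist");print(W["T"],W["vfov"])
E
```

```text
jar top [0.486 0.167 0.1  ] lever [0.471 0.082 0.127]
0.018 (288, 178) [0.72  0.177]
0.018 (268, 270) [0.534 0.209]
0.045 (468, 305) [ 0.466 -0.179]
0.045 (487, 213) [ 0.646 -0.217]
0.022 (188, 291) [0.49  0.362]
0.022 (249, 299) [0.476 0.243]
0.022 (235, 378) [0.324 0.264]
0.022 (169, 367) [0.344 0.39 ]
0.157 (386, 178) [ 0.679 -0.022]
0.157 (404, 180) [ 0.676 -0.054]
0.157 (385, 284) [ 0.49  -0.023]
0.157 (366, 280) [0.496 0.01 ]
vial [0.446 0.281 0.07 ]
spare [0.385 0.002 0.042]
bowl [ 0.376 -0.12   0.05 ]
can [ 0.389 -0.31   0.07 ]
tri tray corners [0.491 0.365 0.009] [0.344 0.392 0.017] [0.477 0.245 0.01 ]
[[ 0.315 -0.92  -0.233  0.24 ]
 [-0.949 -0.306 -0.076 -0.5  ]
 [-0.002  0.245 -0.97   0.382]
 [ 0.     0.     0.     1.   ]] 68.10187121785276
```

```bash
cat >> h.py <<'E'
def plan(goal,yaw,n,g,start=None,f=None):
    """rows to reach TCP goal (m), yaw deg; world-straight path; start=(pos,yawdeg)"""
    if start is None:
        o=robot.get_obs(); p=np.array(o["tool_pos"]); y=np.degrees(o["ee_rot"][2])
    else: p,y=np.array(start[0],float),start[1]
    goal=np.array(goal); rows=[]
    for i in range(n):
        a=np.radians(y); d=(goal-p)/(n-i)*1000
        X=np.array([np.cos(a),np.sin(a),0]);Y=np.array([np.sin(a),-np.cos(a),0])
        r=[int(round(d@X)),int(round(d@Y)),int(round(-d[2]))]
        # yaw positive = tool z turn negative (tool z down)
        t=round(-(((yaw-y)+180)%360-180)/(n-i),1)
        rows.append([g,r,t]); p=p+(r[0]*X+r[1]*Y)/1000+np.array([0,0,-r[2]/1000]); y-=t
    for i in range(0,n,8): print(rows[i:i+8])
    print("end",p.round(4),round(y,1))
E
python3 -c "
from h import *
plan([.47,.08,.25],125.4,17,0)"
```

```text
[[0, [28, -28, -2], np.float64(-6.3)], [0, [31, -25, -2], np.float64(-6.3)], [0, [33, -21, -2], np.float64(-6.3)], [0, [35, -18, -2], np.float64(-6.3)], [0, [37, -14, -2], np.float64(-6.3)], [0, [38, -9, -2], np.float64(-6.3)], [0, [39, -5, -2], np.float64(-6.3)], [0, [40, -1, -2], np.float64(-6.3)]]
[[0, [39, 3, -2], np.float64(-6.3)], [0, [39, 8, -2], np.float64(-6.3)], [0, [38, 12, -2], np.float64(-6.3)], [0, [36, 16, -2], np.float64(-6.3)], [0, [34, 20, -2], np.float64(-6.3)], [0, [32, 23, -1], np.float64(-6.3)], [0, [29, 27, -2], np.float64(-6.3)], [0, [26, 30, -1], np.float64(-6.3)]]
[[0, [22, 32, -2], np.float64(-6.3)]]
end [0.4698 0.0801 0.2504] 125.4
```

Request:
carry_out(increments=[[0,[28,-28,-2],-6.3],[0,[31,-25,-2],-6.3],[0,[33,-21,-2],-6.3],[0,[35,-18,-2],-6.3],[0,[37,-14,-2],-6.3],[0,[38,-9,-2],-6.3],[0,[39,-5,-2],-6.3],[0,[40,-1,-2],-6.3]])

```text
time: 0.9
tool_pos: [0.3132, -0.2375, 0.2351]
ee_rot: [-3.141, -0.0, 1.203]
wrist_force: [0.6, -0.6, -0.8]
width: 0.0939
finger_force: 0.0
```

Request:
carry_out(increments=[[0,[39,3,-2],-6.3],[0,[39,8,-2],-6.3],[0,[38,12,-2],-6.3],[0,[36,16,-2],-6.3],[0,[34,20,-2],-6.3],[0,[32,23,-2],-6.3],[0,[29,27,-2],-6.3],[0,[26,30,-2],-6.3]])

```text
time: 1.7
tool_pos: [0.4528, 0.0465, 0.2511]
ee_rot: [-3.141, -0.0, 2.084]
wrist_force: [0.4, 0.1, 0.3]
width: 0.0938
finger_force: 0.0
```

Request:
carry_out(increments=[[0,[22,32,-2],-6.3],[0,[0,0,0],0],[0,[0,0,0],0]])

```text
time: 2.0
tool_pos: [0.4695, 0.0799, 0.2527]
ee_rot: [-3.14, -0.0, 2.19]
wrist_force: [-0.1, -0.1, 0.1]
width: 0.0943
finger_force: 0.0
```

```bash
python3 - <<'E'
from h import *
import pickle
c=robot.get_calibration("wrist");im=robot.snapshot("wrist");pickle.dump(c,open("w1.pkl","wb"))
cv2.imwrite("pics/w1.png",im);print(c["cx"],c["cy"],c["T"].round(3),robot.get_obs()["tool_pos"],robot.get_obs()["ee_rot"])
for n in["jar",(.486,.167,.1)],["lev",(.471,.082,.127)],["tray",(.379,.32,.02)]:print(n,proj(c,n[1]))
E
```

```text
259.5669249826212 191.84390294989723 [[ 0.814  0.564  0.14   0.429]
 [ 0.581 -0.789 -0.2    0.137]
 [-0.002  0.245 -0.97   0.417]
 [ 0.     0.     0.     1.   ]] [0.46943299 0.07920138 0.2529092 ] [-3.13998601e+00 -1.16230956e-04  2.18832582e+00]
['jar', (0.486, 0.167, 0.1)] [318.71089093 128.77325028]
['lev', (0.471, 0.082, 0.127)] [262.17083626 188.57400568]
['tray', (0.379, 0.32, 0.02)] [314.79456422 -32.38207128]
```

View pics/w1.png

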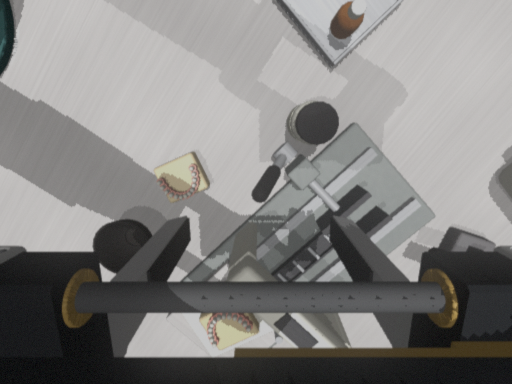

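The wrist view shows the jar cap at (316,122), the lever tip at (260,193), feeder base corners at (357,125) and (434,213), and the tray's near corner at (336,62).

```bash
python3 - <<'E'
from h import *
import pickle
np.set_printoptions(precision=4,suppress=True)
c=pickle.load(open("w1.pkl","rb"));im=cv2.imread("pics/w1.png")
m=((im.max(2)<60)*255).astype(np.uint8);m[:90]=0;m[160:]=0;m[:,:270]=0;m[:,350:]=0
k=max(cv2.findContours(m,0,1)[0],key=cv2.contourArea);(u,v),r=cv2.minEnclosingCircle(k);print(u,v,r)
s=robot.get_calibration("scene")
print("tri",tri([ray(c,u,v),ray(s,523*.64,296*.64)]))
J=onz(c,u,v,.1);print("jar",J)
a=onz(c,357,125,.018);b=onz(c,434,213,.018);d=b-a;yaw=np.arctan2(d[1],d[0]);print("corners",a,b,np.linalg.norm(d),yaw)
O=(a+b)/2+.2*np.array([np.sin(yaw),-np.cos(yaw),0]);print("feeder",O)
print("lever",onz(c,261,193,.13))
plan([J[0],J[1],.16],125.4,4,0);plan([J[0],J[1],.078],125.4,3,0,([J[0],J[1],.16],125.4))
E
```

```text
327.5 136.5 6.36406135559082
tri [0.4975 0.1657 0.107 ]
jar [0.499  0.1661 0.1   ]
corners [0.5402 0.2089 0.018 ] [0.7143 0.1782 0.018 ] 0.17683937573768346 -0.17490804278943978
feeder [ 0.5924 -0.0034  0.018 ]
lever [0.4723 0.078  0.13  ]
[[0, [13, 19, 23], np.float64(-0.0)], [0, [14, 18, 23], np.float64(-0.0)], [0, [13, 19, 23], np.float64(-0.0)], [0, [14, 18, 24], np.float64(-0.0)]]
end [0.4985 0.1661 0.1599] 125.4
[[0, [0, 0, 27], -0.0], [0, [0, 0, 28], -0.0], [0, [0, 0, 27], -0.0]]
end [0.499  0.1661 0.078 ] 125.4
```

```bash
sed -i 's/t=round(-/t=round(float(-/; s/360-180)\/(n-i),1)/360-180))\/(n-i),1)/' h.py; python3 - <<'E'
from h import *
import pickle
np.set_printoptions(precision=4,suppress=True)
c=pickle.load(open("w1.pkl","rb"));im=cv2.imread("pics/w1.png")
g=cv2.cvtColor(im,6)
h=cv2.HoughCircles(cv2.GaussianBlur(g[85:165,270:350],(3,3),0),3,1,40,param1=80,param2=12,minRadius=17,maxRadius=28)[0];print(h+[270,85,0])
J=onz(c,316.5,122.5,.1);print("jar",J)
t=robot.get_calibration("top");s=robot.get_calibration("scene")
print("tri",tri([ray(c,316.5,122.5),ray(s,523*.64,296*.64),ray(t,282*.64,290*.64)]))
J=(J+np.array([.486,.167,.1]))/2 if 0 else J
plan([J[0],J[1],.16],125.4,5,0);plan([J[0],J[1],.078],125.4,3,0,([J[0],J[1],.16],125.4))
E
```

```text
[[312.5 126.5  27.4]]
jar [0.4799 0.1708 0.1   ]
tri [0.4825 0.1689 0.0972]
[[0, [14, 12, 19], -0.0], [0, [14, 12, 18], -0.0], [0, [14, 13, 19], -0.0], [0, [13, 12, 18], -0.0], [0, [14, 13, 19], -0.0]]
end [0.48   0.1714 0.1599] 125.4
[[0, [0, 0, 27], -0.0], [0, [0, 0, 28], -0.0], [0, [0, 0, 27], -0.0]]
end [0.4799 0.1708 0.078 ] 125.4
```

Request:
carry_out(increments=[[0,[14,12,19],0],[0,[14,13,18],0],[0,[13,12,19],0],[0,[13,13,18],0],[0,[13,13,19],0],[0,[0,0,27],0],[0,[0,0,28],0],[0,[0,0,27],0]])

```text
time: 2.85
tool_pos: [0.4821, 0.169, 0.0775]
ee_rot: [-3.141, 0.001, 2.186]
wrist_force: [-1.2, 1.1, 0.5]
width: 0.0936
finger_force: 0.0
```

Request:
carry_out(increments=[[0,[0,0,0],0],[200,[0,0,0],0],[200,[0,0,0],0],[200,[0,0,0],0],[200,[0,0,0],0],[200,[0,0,0],0],[200,[0,0,0],0],[200,[0,0,0],0]])

```text
time: 3.65
tool_pos: [0.4825, 0.1707, 0.0789]
ee_rot: [3.141, 0.0, 2.189]
wrist_force: [-1.0, -1.3, 3.2]
width: 0.0501
finger_force: 30.0
```

```bash
python3 - <<'E'
from h import *
import pickle
c=pickle.load(open("w1.pkl","rb"))
print(onz(c,336,62,.022),onz(c,336,62,0.))
plan([.482,.170,.174],125.4,4,200)
plan([.380,.320,.174],125.4,7,200,([.482,.170,.174],125.4))
plan([.380,.320,.084],125.4,5,200,([.380,.320,.174],125.4))
E
```

```text
[0.46600482 0.25286839 0.022     ] [0.46806852 0.25930134 0.        ]
[[200, [0, 0, -24], 0.0], [200, [0, 0, -24], 0.0], [200, [0, 0, -24], 0.0], [200, [0, -1, -23], 0.0]]
end [0.4817 0.1701 0.1739] 125.4
[[200, [26, 1, 0], -0.0], [200, [26, 0, 0], -0.0], [200, [26, 1, 0], -0.0], [200, [26, 0, 0], -0.0], [200, [26, 1, 0], -0.0], [200, [26, 0, 0], -0.0], [200, [25, 1, 0], -0.0]]
end [0.3804 0.3199 0.174 ] 125.4
[[200, [0, 0, 18], -0.0], [200, [0, 0, 18], -0.0], [200, [0, 0, 18], -0.0], [200, [0, 0, 18], -0.0], [200, [0, 0, 18], -0.0]]
end [0.38  0.32  0.084] 125.4
```

Request:
carry_out(increments=[[200,[0,0,-24],0],[200,[0,0,-24],0],[200,[0,0,-24],0],[200,[0,0,-23],0],[200,[26,1,0],0],[200,[26,0,0],0],[200,[26,1,0],0],[200,[26,0,0],0]])

```text
time: 4.45
tool_pos: [0.4226, 0.2572, 0.1723]
ee_rot: [-3.14, -0.0, 2.189]
wrist_force: [-0.3, -0.3, -2.5]
width: 0.0504
finger_force: 30.0
```

Request:
carry_out(increments=[[200,[26,1,0],0],[200,[26,0,0],0],[200,[25,1,0],0],[200,[0,0,20],0],[200,[0,0,20],0],[200,[0,0,20],0],[200,[0,0,10],0],[200,[0,0,0],0]])

```text
time: 5.25
tool_pos: [0.3792, 0.3196, 0.1009]
ee_rot: [-3.136, -0.0, 2.189]
wrist_force: [0.8, -0.6, -2.5]
width: 0.0503
finger_force: 30.0
```

```bash
python3 - <<'E'
from h import *
a=robot.snapshot("scene")[150:250,320:440];b=robot.snapshot("top")[150:290,90:240]
a=cv2.resize(a,None,fx=3.3,fy=3.3,interpolation=2);b=cv2.resize(b,(400,373),interpolation=2)
o=np.zeros((380,800,3),np.uint8);o[:330,:396]=a[:330];o[:373,400:]=b;cv2.imwrite("pics/p3.png",o)
E
```

```text
(no output)
```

View pics/p3.png

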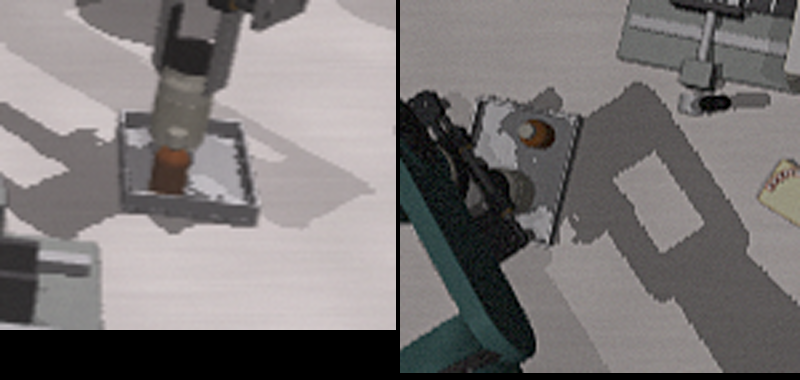

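The picture shows the jar hanging over the tray's middle. The tray corners are at crop pixels (480,97), (580,118) and (553,243), the jar is near (517,187) and the vial at (535,132). I'll shift it a little to −x and lower it.

Request:
carry_out(increments=[[200,[7,-6,6],0],[200,[0,0,6],0],[200,[0,0,4],0],[200,[0,0,1],0],[200,[0,0,0],0]])

```text
time: 5.85
tool_pos: [0.3717, 0.3226, 0.0862]
ee_rot: [-3.141, 0.0, 2.189]
wrist_force: [0.9, 0.9, -2.5]
width: 0.0501
finger_force: 30.0
```

Request:
carry_out(increments=[[200,[0,0,1],0],[200,[0,0,1],0],[200,[0,0,1],0],[200,[0,0,0],0]])

```text
time: 6.25
tool_pos: [0.3717, 0.3226, 0.0833]
ee_rot: [-3.141, 0.0, 2.189]
wrist_force: [0.4, -0.3, -2.7]
width: 0.0502
finger_force: 30.0
```

Request:
carry_out(increments=[[200,[0,0,1],0],[0,[0,0,0],0],[0,[0,0,0],0],[0,[0,0,0],0],[0,[0,0,-10],0],[0,[0,0,-30],0],[0,[0,0,-40],0],[0,[0,0,-40],0]])

```text
time: 7.05
tool_pos: [0.3715, 0.3226, 0.2042]
ee_rot: [-3.141, 0.0, 2.189]
wrist_force: [1.5, -0.2, 0.1]
width: 0.0938
finger_force: 0.0
```

```bash
python3 - <<'E'
from h import *
plan([.4365,-.118,.22],170.4,13,0)
E
```

```text
[[0, [-31, -16, -1], -3.5], [0, [-29, -17, -1], -3.5], [0, [-28, -19, -1], -3.5], [0, [-27, -21, -1], -3.4], [0, [-26, -22, -1], -3.5], [0, [-25, -24, -1], -3.4], [0, [-23, -25, -1], -3.5], [0, [-21, -27, -1], -3.4]]
[[0, [-20, -28, -2], -3.5], [0, [-18, -29, -1], -3.4], [0, [-16, -30, -2], -3.5], [0, [-14, -32, -1], -3.4], [0, [-13, -32, -2], -3.5]]
end [ 0.4364 -0.1181  0.2202] 170.4
```

Request:
carry_out(increments=[[65,[-31,-16,-1],-3.5],[65,[-29,-17,-1],-3.5],[65,[-28,-19,-1],-3.5],[65,[-27,-21,-1],-3.4],[65,[-26,-22,-1],-3.5],[65,[-25,-24,-1],-3.4],[65,[-23,-25,-1],-3.5],[65,[-21,-27,-1],-3.4]])

```text
time: 7.85
tool_pos: [0.4121, 0.0509, 0.2117]
ee_rot: [3.141, 0.002, 2.675]
wrist_force: [-0.3, 0.2, -0.0]
width: 0.0701
finger_force: 0.0
```

Request:
carry_out(increments=[[65,[-20,-28,-2],-3.5],[65,[-18,-29,-1],-3.4],[65,[-16,-30,-2],-3.5],[65,[-14,-32,-1],-3.4],[65,[-13,-32,-2],-3.5],[65,[0,0,0],0],[65,[0,0,0],0]])

```text
time: 8.55
tool_pos: [0.4367, -0.1183, 0.2191]
ee_rot: [3.141, 0.001, 2.972]
wrist_force: [0.3, 0.3, 0.6]
width: 0.0699
finger_force: 0.0
```

```bash
python3 - <<'E'
from h import *
import pickle
c=robot.get_calibration("wrist");im=robot.snapshot("wrist");pickle.dump(c,open("w2.pkl","wb"))
t=robot.snapshot("top")[110:240,90:340]
cv2.imwrite("pics/w2.png",im);cv2.imwrite("pics/t2.png",t)
o=np.zeros((384,800,3),np.uint8);o[:,:512]=im;b=cv2.resize(t,(288,150),interpolation=2);o[:150,512:]=b
cv2.imwrite("pics/p4.png",o)
E
```

```text
(no output)
```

View pics/p4.png

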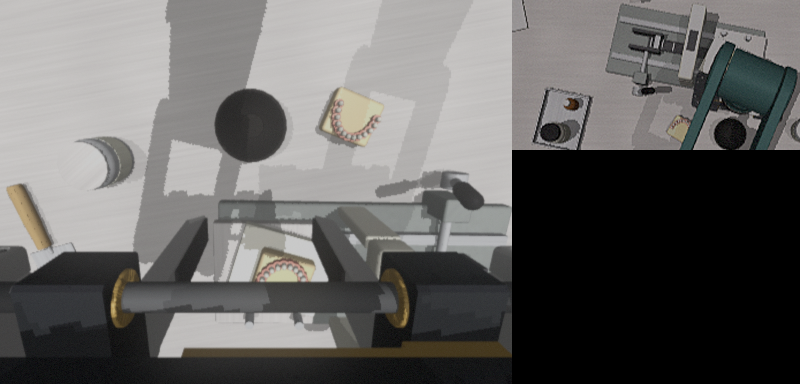

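The inset shows the jar standing in the tray. The wrist view shows the feeder's near edge almost level at v≈205, the plate's near −y corner at (246,224), and the lever grip tip at (470,195).

```bash
python3 - <<'E'
from h import *
import pickle
np.set_printoptions(precision=4,suppress=True)
c=pickle.load(open("w2.pkl","rb"))
O=np.array([.588,-.002,0]);a=-.168;X=np.array([np.cos(a),np.sin(a),0]);Y=np.array([-np.sin(a),np.cos(a),0])
F=lambda p:((p-O)@X*1e3,(p-O)@Y*1e3,p[2])
for n,u,v,z in(("corner",246,224,.065),("base-y",220,203,.018),("base",400,206,.018),("bed?",246,228,.045),("lever",476,203,.13)):print(n,F(onz(c,u,v,z)))
o=robot.get_obs();print("tcp",F(o["tool_pos"]),np.degrees(o["ee_rot"][2]))
E
```

```text
corner (np.float64(-80.58135527829316), np.float64(-156.36472960256307), np.float64(0.065))
base-y (np.float64(-92.75278856660296), np.float64(-193.1929971568406), np.float64(0.018000000000000016))
base (np.float64(-88.37208468214206), np.float64(48.280064069863855), np.float64(0.018000000000000016))
bed? (np.float64(-67.6605806384175), np.float64(-157.4507838063493), np.float64(0.044999999999999984))
lever (np.float64(-125.5971847724007), np.float64(60.64989775358783), np.float64(0.13))
tcp (np.float64(-130.0048461294578), np.float64(-138.84005133369058), np.float64(0.21888007123169387)) 170.4475578743445
```

Request:
carry_out(increments=[[255,[-8,3,30],0],[255,[0,0,30],0],[255,[0,0,30],0],[255,[0,0,30],0],[255,[0,0,20],0],[255,[0,0,13],0],[255,[0,0,0],0]])

```text
time: 9.35
tool_pos: [0.4438, -0.1149, 0.0638]
ee_rot: [3.141, -0.004, 2.976]
wrist_force: [-0.3, -0.4, 1.3]
width: 0.0174
finger_force: 0.0
```

Request:
carry_out(increments=[[255,[-8,0,0],0],[255,[-8,0,0],0],[255,[-6,0,0],0],[255,[-6,0,0],0],[255,[-5,0,0],0],[255,[0,0,0],0]])

```text
time: 9.95
tool_pos: [0.4781, -0.122, 0.0656]
ee_rot: [-3.141, -0.0, 2.974]
wrist_force: [0.0, -0.4, 0.4]
width: 0.0008
finger_force: 0.0
```

```bash
python3 - <<'E'
from h import *
a=robot.snapshot("scene")[170:270,190:350];b=robot.snapshot("top")[110:220,210:340]
a=cv2.resize(a,(640,400),interpolation=2)
w=robot.snapshot("wrist");o=np.zeros((600,800,3),np.uint8);o[:400,:640]=a;o[405:,:200]=cv2.resize(b,(200,195));o[405:,210:800]=cv2.resize(w[130:330],(590,195))
cv2.imwrite("pics/p5.png",o)
E
```

```text
(no output)
```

View pics/p5.png

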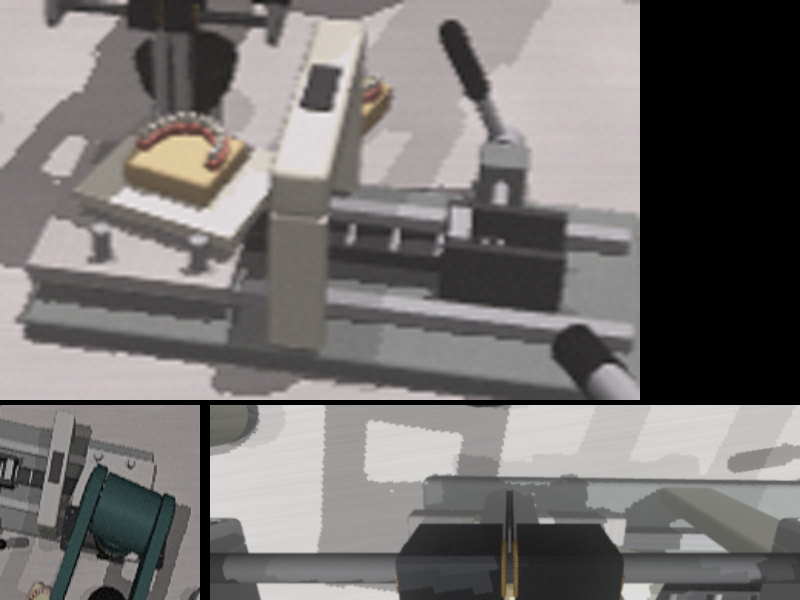

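The scene crop shows the closed fingers at column ~178 behind the plate, which is still crooked, with its left corner at (75,190) and its front corner at (235,250) near the +y peg at (198,250). Contact is imminent, so I'll push gently.

Request:
carry_out(increments=[[255,[-4,0,0],0],[255,[-4,0,0],0],[255,[-4,0,0],0],[255,[0,0,0],0]])

```text
time: 10.5
tool_pos: [0.4898, -0.1239, 0.0653]
ee_rot: [-3.142, 0.0, 2.974]
wrist_force: [-1.9, -0.0, -0.2]
width: 0.0006
finger_force: 0.5
```

Request:
carry_out(increments=[[255,[-4,0,0],0],[255,[-4,0,0],0],[255,[-2,0,0],0],[255,[0,0,0],0]])

```text
time: 10.9
tool_pos: [0.4933, -0.1256, 0.065]
ee_rot: [-3.139, -0.015, 2.974]
wrist_force: [-18.1, -0.5, 10.5]
width: 0.0006
finger_force: 8.2
```

```bash
python3 - <<'E'
from h import *
a=robot.snapshot("scene")[170:270,190:350]
cv2.imwrite("pics/p6.png",cv2.resize(a,(800,500),interpolation=2))
E
```

```text
(no output)
```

View pics/p6.png

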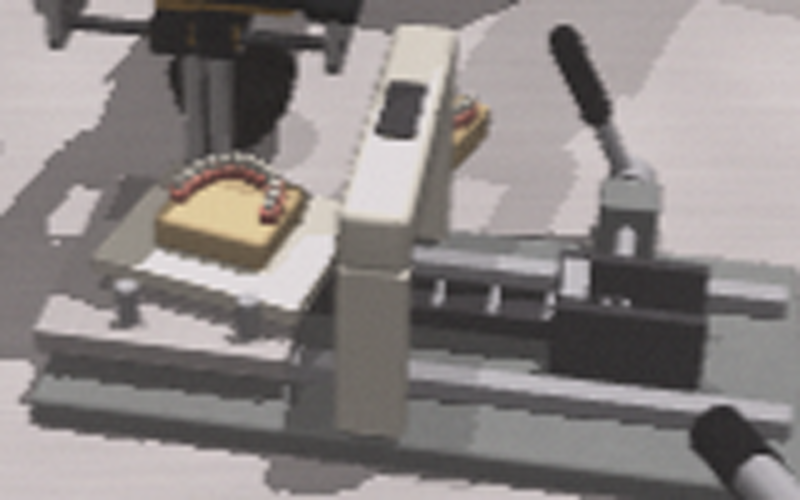

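The plate has turned partly, with its far edge now at the +y peg around (247,315). The push then stalled at 18 N with about 15 mm to go. I'll back off, lift, and turn the wrist half round so the camera looks down on the plate from above.

Request:
carry_out(increments=[[255,[10,0,0],0],[255,[15,0,0],0],[255,[10,0,-20],0],[255,[0,0,-35],0],[255,[0,0,-35],8.5],[255,[0,0,-35],8.5],[255,[0,0,-25],8.5],[255,[0,0,0],8.5]])

```text
time: 11.75
tool_pos: [0.4679, -0.1204, 0.2211]
ee_rot: [3.136, 0.011, 2.375]
wrist_force: [-0.3, 0.1, -1.2]
width: 0.0004
finger_force: 0.0
```

Request:
carry_out(increments=[[255,[0,0,0],8.5],[255,[0,0,0],8.5],[255,[0,0,0],8.5],[255,[0,0,0],8.5],[255,[0,0,0],8.5],[255,[0,0,0],8.5],[255,[0,0,0],8.5],[255,[0,0,0],8.5]])

```text
time: 12.55
tool_pos: [0.4658, -0.1196, 0.2159]
ee_rot: [3.139, -0.001, 1.189]
wrist_force: [0.1, 0.0, -0.5]
width: 0.0003
finger_force: 0.0
```

Request:
carry_out(increments=[[255,[0,0,0],8.5],[255,[0,0,0],8.5],[255,[0,0,0],8.5],[255,[0,0,0],8.5],[255,[0,0,0],8.5],[255,[0,0,0],8.5],[255,[0,0,0],8.5],[255,[0,0,0],8.5]])

```text
time: 13.35
tool_pos: [0.4658, -0.1195, 0.2159]
ee_rot: [3.141, -0.003, 0.002]
wrist_force: [-0.1, -0.0, 0.0]
width: 0.0007
finger_force: 0.0
```

Request:
carry_out(increments=[[255,[0,0,0],8.5],[255,[0,0,0],1.5],[255,[0,0,0],0],[255,[0,0,0],0]])

```text
time: 13.75
tool_pos: [0.465, -0.1196, 0.2156]
ee_rot: [-3.142, -0.001, -0.165]
wrist_force: [0.8, -0.1, 0.0]
width: 0.0006
finger_force: 0.0
```

```bash
python3 - <<'E'
from h import *
import pickle
c=robot.get_calibration("wrist");im=robot.snapshot("wrist");pickle.dump(c,open("w3.pkl","wb"))
cv2.imwrite("pics/w3.png",im);print(robot.get_obs()["tool_pos"],robot.get_obs()["ee_rot"])
a=robot.snapshot("scene")[190:260,190:310]
o=np.zeros((600,800,3),np.uint8);o[:384,:512]=im;o[386:,:366]=cv2.resize(a,(366,214),interpolation=2)
cv2.imwrite("pics/p7.png",o)
E
```

```text
[ 0.46498457 -0.11959216  0.21555861] [-3.14158910e+00 -6.88742336e-04 -1.65356637e-01]
```

View pics/p7.png

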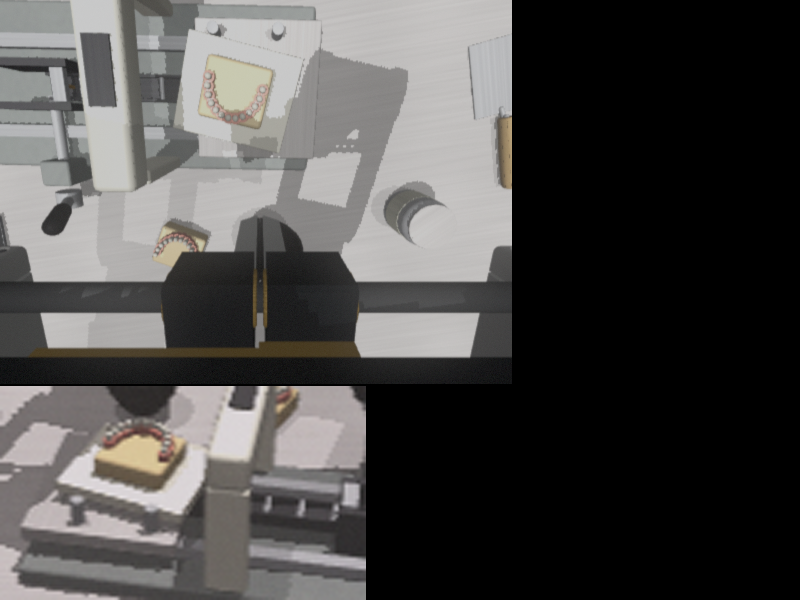

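The wrist view from above shows the plate still about 13° crooked. Its corners are at (194,32), (303,60), (284,150) and (180,120), with the pegs at (213,28) and (278,30) and the bed's −y edge running from (321,18) to (308,156). Next I'll put numbers on that.

```bash
python3 - <<'E'
from h import *
import pickle
c=pickle.load(open("w3.pkl","rb"))
O=np.array([.592,.001,0]);a=-.168;X=np.array([np.cos(a),np.sin(a),0]);Y=np.array([-np.sin(a),np.cos(a),0])
F=lambda p:(((p-O)@X*1e3).round(1),((p-O)@Y*1e3).round(1))
for n,u,v,z in(("FL",194,32,.065),("FR",303,60,.065),("NR",284,150,.065),("NL",180,120,.065),("peg+y",213,25,.069),("peg-y",278,25,.069),("bed-y far",321,19,.045),("bed-y near",308,156,.045),("bed near mid",240,157,.045),("bed +y near",199,155,.045),("archnear",120,190,.157),("lever",50,230,.13),("archbot +-y",103,190,.157),("arch -y",138,188,.157)):print(n,F(onz(c,u,v,z)))
o=robot.get_obs();print("tcp",F(o["tool_pos"]))
im=cv2.imread("pics/w3.png")[5:175,165:335];cv2.imwrite("pics/p8.png",cv2.resize(im,(600,600),interpolation=cv2.INTER_CUBIC))
E
```

```text
FL (np.float64(51.4), np.float64(-74.4))
FR (np.float64(25.9), np.float64(-184.5))
NR (np.float64(-65.7), np.float64(-167.3))
NL (np.float64(-34.1), np.float64(-54.8))
peg+y (np.float64(56.6), np.float64(-94.2))
peg-y (np.float64(56.8), np.float64(-158.1))
bed-y far (np.float64(69.7), np.float64(-204.6))
bed-y near (np.float64(-74.6), np.float64(-197.5))
bed near mid (np.float64(-76.1), np.float64(-117.4))
bed +y near (np.float64(-73.9), np.float64(-69.2))
archnear (np.float64(-89.0), np.float64(-27.8))
lever (np.float64(-134.6), np.float64(55.9))
archbot +-y (np.float64(-89.1), np.float64(-14.1))
arch -y (np.float64(-87.3), np.float64(-42.5))
tcp (np.float64(-105.1), np.float64(-140.2))
```

View pics/p8.png

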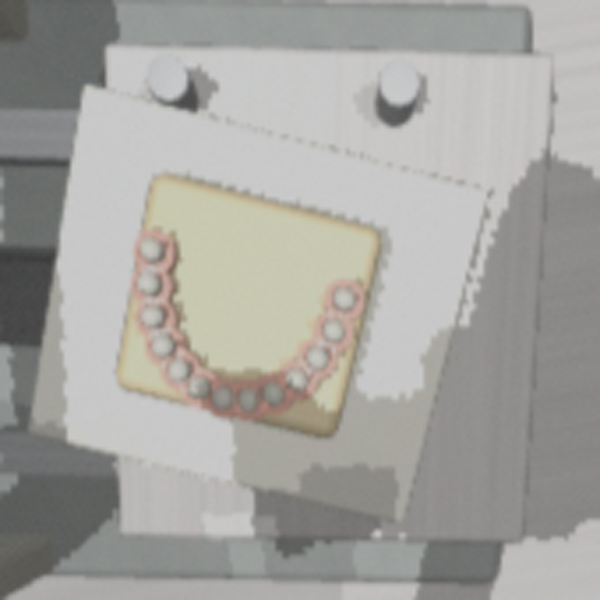

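The close-up shows the plate about 0.25 rad off. Its far edge is at the +y peg at (172,85) and its near +y corner at (30,430) hangs past the bed's +y edge, near (120,530). I'll retry with the tips 4 mm higher and 10 mm nearer the −y corner.

Request:
carry_out(increments=[[255,[0,10,30],0],[255,[0,0,35],0],[255,[0,0,35],0],[255,[0,0,30],0],[255,[0,0,16],0],[255,[0,0,0],0],[255,[8,0,0],0],[255,[8,0,0],0]])

```text
time: 14.65
tool_pos: [0.4807, -0.1328, 0.0713]
ee_rot: [3.141, -0.004, -0.167]
wrist_force: [0.6, -1.1, 0.4]
width: 0.0005
finger_force: 0.0
```

Request:
carry_out(increments=[[255,[4,0,0],0],[255,[4,0,0],0],[255,[0,0,0],0]])

```text
time: 14.95
tool_pos: [0.4877, -0.1337, 0.0701]
ee_rot: [3.141, -0.001, -0.167]
wrist_force: [0.8, 0.2, 0.2]
width: 0.0009
finger_force: 0.0
```

Request:
carry_out(increments=[[255,[3,0,0],0],[255,[3,0,0],0],[255,[0,0,0],0]])

```text
time: 15.25
tool_pos: [0.4903, -0.1345, 0.0693]
ee_rot: [3.141, 0.006, -0.167]
wrist_force: [-6.6, 0.3, 4.1]
width: 0.0004
finger_force: 3.4
```

```bash
cat > st.py <<'E'
from h import *
import sys
O=np.array([.592,.001,0]);a=-.168;X=np.array([np.cos(a),np.sin(a),0]);Y=np.array([-np.sin(a),np.cos(a),0])
F=lambda p:[float(round(x,1)) for x in((p-O)@X*1e3,(p-O)@Y*1e3,p[2]*1e3)]
im=robot.snapshot("wrist");cv2.imwrite(sys.argv[1],im);o=robot.get_obs()
print("tcp",F(o["tool_pos"]),o["ee_rot"].round(3),o["wrist_force"].round(1),o["wrist_torque"].round(2))
b=cv2.cvtColor(im,40) # HSV
c=robot.get_calibration("wrist")
m=cv2.inRange(b,(15,45,120),(35,255,255))  # yellowish cast
m[250:]=0;m[:,:0]=0
for k in cv2.findContours(m,0,1)[0]:
    if cv2.contourArea(k)>400:
        r=cv2.minAreaRect(k);q=cv2.boxPoints(r)
        w=np.array([onz(c,*p,.095) for p in q]);e=w[1]-w[0];e2=w[2]-w[1]
        an=[(np.degrees(np.arctan2(d[1],d[0])+.168)+45)%90-45 for d in(e,e2)]
        print("cast px",r,"F",F(w.mean(0)),"ang",np.round(an,1),"size",np.linalg.norm(e).round(3),np.linalg.norm(e2).round(3))
E
python3 st.py pics/w4.png
```

```text
tcp [-77.6, -150.6, 69.3] [ 3.141  0.006 -0.167] [-6.7  0.4  4.8] [-0.03  1.25 -0.08]
cast px ((178.31988525390625, 142.4084014892578), (75.62384796142578, 27.91445541381836), 22.8736629486084) F [-17.0, -112.1, 95.0] ang [-28.1 -22.9] size 0.013 0.035
cast px ((187.85293579101562, 115.5882339477539), (135.33486938476562, 112.29399108886719), 14.03624439239502) F [-5.7, -117.3, 95.0] ang [-20.9 -13.1] size 0.051 0.06
```

Request:
carry_out(increments=[[255,[0,0,-2],0],[255,[0,0,0],0]])

```text
time: 15.5
tool_pos: [0.4907, -0.1348, 0.0706]
ee_rot: [3.14, 0.005, -0.167]
wrist_force: [-4.8, -1.9, -1.9]
width: 0.0007
finger_force: 2.3
```

Request:
carry_out(increments=[[255,[2,0,-2],0],[255,[0,0,0],0]])

```text
time: 15.7
tool_pos: [0.4914, -0.1355, 0.0719]
ee_rot: [3.139, 0.008, -0.168]
wrist_force: [-7.3, -2.5, -0.8]
width: 0.0005
finger_force: 3.4
```

Request:
carry_out(increments=[[255,[3,0,-1],0],[255,[3,0,-1],0],[255,[0,0,0],0]])

```text
time: 16.0
tool_pos: [0.4973, -0.1367, 0.0737]
ee_rot: [3.139, 0.008, -0.168]
wrist_force: [-7.8, -3.2, -0.7]
width: 0.0005
finger_force: 3.3
```

```bash
python3 st.py pics/w5.png
```

```text
tcp [-70.3, -151.6, 73.8] [ 3.139  0.008 -0.168] [-6.5 -2.8 -1.3] [-0.61  1.45 -0.09]
cast px ((179.5596466064453, 124.2883529663086), (129.8932342529297, 110.38349914550781), 7.969610214233398) F [-2.4, -112.9, 95.0] ang [-15.2  -7.4] size 0.053 0.06
```

Request:
carry_out(increments=[[255,[3,0,0],0],[255,[3,0,0],0],[255,[0,0,0],0]])

```text
time: 16.35
tool_pos: [0.505, -0.1372, 0.0741]
ee_rot: [3.141, 0.004, -0.168]
wrist_force: [-3.9, -1.3, -1.5]
width: 0.0007
finger_force: 1.3
```

```bash
python3 st.py pics/w6.png
```

```text
tcp [-62.2, -150.5, 74.6] [ 3.141e+00  2.000e-03 -1.680e-01] [-2.   0.  -0.9] [-0.14  0.49 -0.06]
cast px ((164.30996704101562, 144.43212890625), (99.75738525390625, 49.44145202636719), 19.653823852539062) F [-3.3, -103.5, 95.0] ang [-26.  -19.5] size 0.025 0.048
cast px ((179.09011840820312, 134.3370819091797), (126.26544189453125, 106.99048614501953), 2.38594388961792) F [0.8, -110.9, 95.0] ang [-9.5 -2.2] size 0.053 0.06
```

Request:
carry_out(increments=[[255,[2,0,1],0],[255,[2,0,1],0],[255,[0,0,0],0]])

```text
time: 16.7
tool_pos: [0.5064, -0.1372, 0.0742]
ee_rot: [3.14, 0.01, -0.167]
wrist_force: [-14.0, 0.7, 9.8]
width: 0.0001
finger_force: 7.4
```

```bash
python3 st.py pics/w7.png
```

```text
tcp [-61.3, -150.6, 74.2] [ 3.14   0.01  -0.167] [-14.8   0.2  10. ] [ 0.05  2.82 -0.04]
cast px ((179.88014221191406, 136.23629760742188), (127.32011413574219, 107.14876556396484), 2.12109637260437) F [1.0, -111.5, 95.0] ang [-9.3 -1.9] size 0.053 0.06
```

Request:
carry_out(increments=[[255,[0,0,-2],0],[255,[0,0,-1],0],[255,[0,0,0],0]])

```text
time: 17.05
tool_pos: [0.507, -0.1382, 0.0751]
ee_rot: [3.139, 0.008, -0.167]
wrist_force: [-9.3, -3.5, -0.7]
width: 0.0007
finger_force: 3.9
```

```bash
python3 st.py pics/w8.png; python3 - <<'E'
from h import *
im=cv2.imread("pics/w8.png")[40:250,90:330];cv2.imwrite("pics/p9.png",cv2.resize(im,(686,600),interpolation=cv2.INTER_CUBIC))
E
```

```text
tcp [-60.5, -151.4, 75.0] [ 3.139  0.008 -0.167] [-7.8 -3.9 -1.6] [-0.65  1.72 -0.09]
cast px ((179.8046112060547, 136.85479736328125), (125.50595092773438, 106.90550231933594), 1.080924153327942) F [1.3, -112.0, 95.0] ang [-8.2 -0.9] size 0.053 0.059
```

View pics/p9.png

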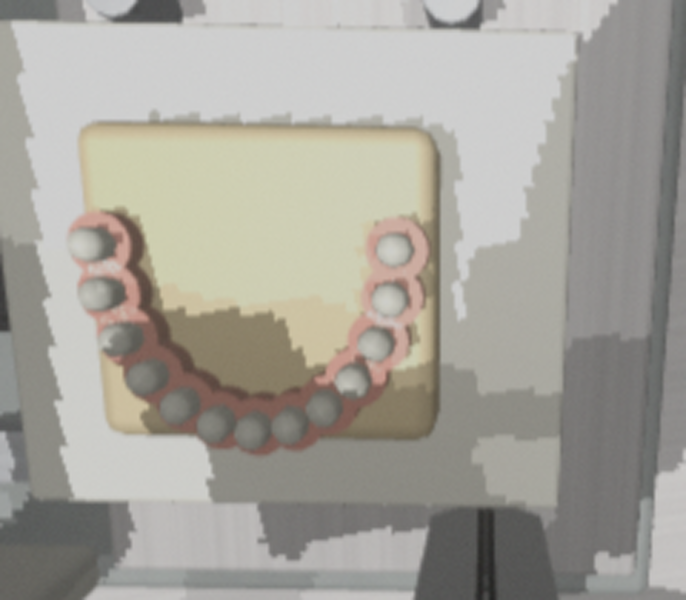

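The plate is now nearly square. Its far edge runs from (0,22) to (575,35), about 1° off, against the pegs at (112,5) and (452,10), with the finger at (485,550). I'll re-seat the finger lower and finish the push.

Request:
carry_out(increments=[[255,[-8,0,0],0],[255,[-2,0,6],0],[255,[0,0,0],0],[255,[4,0,0],0],[255,[3,0,0],0],[255,[2,0,0],0],[255,[0,0,0],0]])

```text
time: 17.8
tool_pos: [0.5071, -0.1368, 0.0708]
ee_rot: [-3.142, 0.007, -0.167]
wrist_force: [-9.2, 0.8, 7.0]
width: 0.0005
finger_force: 4.6
```

Request:
carry_out(increments=[[255,[3,0,-2],0],[255,[3,0,-2],0],[255,[0,0,0],0]])

```text
time: 18.1
tool_pos: [0.5076, -0.1372, 0.071]
ee_rot: [3.141, 0.021, -0.167]
wrist_force: [-16.3, 0.1, 0.9]
width: 0.0008
finger_force: 8.0
```

```bash
python3 st.py pics/w9.png
```

```text
tcp [-60.2, -150.4, 71.0] [ 3.141  0.021 -0.167] [-15.7   0.8   0.9] [0.09 3.1  0.  ]
cast px ((179.5, 138.0), (110.0, 129.0), 90.0) F [1.7, -112.1, 95.0] ang [ 0.1 -0.8] size 0.059 0.052
```

Request:
carry_out(increments=[[255,[-4,0,0],0],[255,[-20,0,0],0],[255,[-20,0,-10],0],[255,[0,0,-40],0],[255,[0,0,-45],0],[255,[0,-10,-45],0],[255,[0,0,-4],0],[255,[0,0,0],0]])

```text
time: 18.95
tool_pos: [0.4752, -0.1214, 0.2207]
ee_rot: [3.141, -0.005, -0.167]
wrist_force: [0.6, 0.4, -0.6]
width: 0.0007
finger_force: 0.0
```

```bash
cat > edge.py <<'E'
from st import *
g=cv2.GaussianBlur(cv2.cvtColor(im,6).astype(np.float32),(3,3),0)
gy=cv2.Sobel(g,cv2.CV_32F,0,1,ksize=3)
def grad(x,v0,v1,sgn):
    col=gy[v0:v1,x]*sgn;return v0+int(col.argmax()),float(col.max())
P=lambda bx,y,z:proj(c,O+X*bx/1e3+Y*y/1e3+np.array([0,0,z]))
# predicted v of far edge (x=50,z=.065), near edge (x=-50)
for nm,bx in(("far",50),("near",-50)):
    out=[]
    for yy in range(-185,-80,8):
        u,v=P(bx,yy,.065);u=int(round(u));v=int(round(v))
        if v<3: continue
        cands=[(abs(gy[k,u]),k,float(gy[k,u])) for k in range(max(v-9,1),v+10)]
        s=max(cands);q=onz(c,u,s[1],.065);out.append((u,s[1]-v,round(s[2]),F(q)[0]))
    print(nm,out)
E
python3 edge.py pics/w10.png
```

```text
tcp [-95.9, -140.2, 218.4] [ 3.141e+00 -1.000e-03 -1.670e-01] [ 0.1  0.5 -1.1] [0.01 0.01 0.04]
cast px ((504.0030822753906, 160.0680389404297), (69.97320556640625, 15.347789764404297), 87.39744567871094) F [-64.7, -389.0, 95.0] ang [ 2.7 14.8] size 0.015 0.074
far [(303, -9, 7, 57.9), (296, -9, 4, 57.9), (288, 5, -85, 44.9), (280, 3, -29, 46.7), (272, -4, -99, 54.2), (264, 3, -185, 47.6), (256, 5, 54, 45.8), (248, 3, -29, 47.6), (241, 3, -27, 47.6), (233, 3, -33, 47.6), (225, 3, -11, 47.6), (217, 6, 7, 44.7), (209, 3, 235, 47.5), (201, 4, 202, 46.6)]
near [(300, 9, -6, -60.2), (293, -4, -2, -45.9), (285, -5, 22, -44.9), (278, 1, -81, -51.4), (271, -6, -76, -43.8), (264, -7, -75, -42.8), (256, -7, -70, -42.8), (249, 1, -68, -51.5), (242, 0, -116, -50.4), (235, 2, 75, -52.6), (227, 0, -62, -50.4), (220, 0, -74, -50.4), (213, 0, -70, -50.5), (206, 0, -69, -50.5)]
```

```bash
cat > sub.py <<'E'
from edge import *
def line(bx,z,ys,tol,r=4):
    pts=[]
    for yy in ys:
        u,v=P(bx,yy,z);u=int(round(u));v=int(round(v))
        ks=np.arange(max(v-r,1),v+r+1);w=-gy[ks,u]*(1 if tol<0 else -1);w=np.clip(w,0,None)
        if w.max()<15: continue
        k=int(w.argmax());sl=slice(max(k-1,0),k+2);pts.append((u,(ks[sl]*w[sl]).sum()/w[sl].sum()))
    p=np.array(pts)
    for _ in range(3):
        f=np.polyfit(p[:,0],p[:,1],1);e=np.abs(np.polyval(f,p[:,0])-p[:,1]);p=p[e<=max(.6,1.5*np.median(e))]
    print(bx,"slope deg",np.degrees(np.arctan(f[0])).round(2),"n",len(p),"F ends",[F(onz(c,u,np.polyval(f,u),z))[:2] for u in(p[0,0],p[-1,0])])
line(-50.5,.065,range(-180,-80,3),-1)
line(47.5,.065,range(-180,-80,3),-1)
line(-75,.045,range(-190,-80,3),-1);line(-75,.045,range(-190,-80,3),1)
line(-95,.018,range(-190,-60,3),-1);line(-95,.018,range(-190,-60,3),1)
E
python3 sub.py pics/w11.png | grep slope
```

```text
-50.5 slope deg 0.92 n 24 F ends [[-51.3, -165.1], [-50.1, -81.5]]
47.5 slope deg 1.84 n 7 F ends [[48.1, -162.0], [50.4, -81.0]]
-75 slope deg 1.33 n 19 F ends [[-77.7, -187.4], [-75.4, -81.5]]
-75 slope deg -5.99 n 12 F ends [[-73.8, -160.0], [-80.2, -100.4]]
-95 slope deg 1.03 n 41 F ends [[-93.3, -190.3], [-91.2, -60.7]]
-95 slope deg 0.97 n 44 F ends [[-97.5, -190.5], [-95.4, -60.5]]
```

```bash
python3 - <<'E'
from h import *
O=np.array([.592,.001,0]);a=-.168;X=np.array([np.cos(a),np.sin(a),0]);Y=np.array([-np.sin(a),np.cos(a),0])
g=O-.133*X+.012*Y;g[2]=.218
plan(g,80.4,12,255)
E
```

```text
[[255, [-3, -13, 0], -7.5], [255, [-1, -13, 0], -7.5], [255, [0, -13, 0], -7.5], [255, [2, -13, 0], -7.5], [255, [4, -12, 0], -7.5], [255, [5, -12, 0], -7.5], [255, [7, -11, 0], -7.5], [255, [8, -10, 0], -7.5]]
[[255, [9, -9, 0], -7.5], [255, [11, -8, 0], -7.5], [255, [12, -6, 0], -7.5], [255, [12, -5, -1], -7.5]]
end [0.4627 0.0354 0.218 ] 80.4
```

Request:
carry_out(increments=[[255,[-3,-13,0],-7.5],[255,[-1,-13,0],-7.5],[255,[0,-13,0],-7.5],[255,[2,-13,0],-7.5],[255,[4,-12,0],-7.5],[255,[5,-12,0],-7.5],[255,[7,-11,0],-7.5],[255,[8,-10,0],-7.5]])

```text
time: 19.85
tool_pos: [0.4658, -0.0168, 0.2156]
ee_rot: [-3.137, 0.003, 0.885]
wrist_force: [0.3, -0.2, -0.4]
width: 0.0003
finger_force: 0.0
```

Request:
carry_out(increments=[[255,[9,-9,0],-7.5],[255,[11,-8,0],-7.5],[255,[12,-6,0],-7.5],[255,[12,-5,0],-7.5],[255,[0,0,40],0],[255,[0,0,40],0],[255,[0,0,19],0],[255,[0,0,0],0]])

```text
time: 20.65
tool_pos: [0.4589, 0.0353, 0.1133]
ee_rot: [-3.129, 0.002, 1.404]
wrist_force: [0.4, -0.2, -0.9]
width: 0.0003
finger_force: 0.0
```

```bash
python3 st.py pics/w12.png; python3 - <<'E'
from h import *
cv2.imwrite("pics/topA.png",robot.snapshot("top"))
E
```

```text
tcp [-135.2, 11.8, 116.1] [-3.134e+00  1.000e-03  1.403e+00] [1.  0.4 0.3] [ 0.01 -0.06  0.02]
cast px ((190.9499969482422, 232.15000915527344), (57.55344772338867, 54.707401275634766), 18.434947967529297) F [-183.0, 5.8, 95.0] ang [-21.6 -19.3] size 0.041 0.039
```

```bash
cat > car.py <<'E'
from h import *
im=robot.snapshot("scene");c=robot.get_calibration("scene")
O=np.array([.592,.001,0]);a=-.168;X=np.array([np.cos(a),np.sin(a),0]);Y=np.array([-np.sin(a),np.cos(a),0])
m=cv2.inRange(cv2.cvtColor(im,40),(15,50,110),(35,255,255));m[:185]=0;m[260:]=0;m[:,:190]=0;m[:,330:]=0
n,l,s,ce=cv2.connectedComponentsWithStats(m)
for i in range(1,n):
    if s[i][4]>60:
        q=onz(c,*ce[i],.085)-O;print(s[i],ce[i].round(2),"F",(q@X*1e3).round(1),(q@Y*1e3).round(1))
# bed -y front corner: low pegs
o=robot.get_obs();p=o["tool_pos"]-O;print("t",o["time"],"tcp",(p@X*1e3).round(1),(p@Y*1e3).round(1),(p[2]*1e3).round(1),o["wrist_force"].round(1))
E
python3 car.py
```

```text
[224 208  25  12 209] [236.36 214.04] F 11.4 -109.5
t 20.8 tcp -132.7 12.1 119.7 [0.1 0.3 0.9]
```

Request:
carry_out(increments=[[255,[15,0,0],0],[255,[15,0,0],0],[255,[15,0,0],0],[255,[15,0,0],0],[255,[15,0,0],0],[255,[0,0,0],0]])

```text
time: 21.4
tool_pos: [0.4777, 0.1093, 0.1224]
ee_rot: [3.135, 0.0, 1.405]
wrist_force: [-0.2, -3.2, 3.6]
width: 0.0004
finger_force: 1.8
```

```bash
python3 car.py
```

```text
[224 207  26  13 215] [236.23 214.1 ] F 11.7 -109.8
t 21.45 tcp -131.1 87.0 121.9 [ 0.1 -4.1  3.3]
```

Request:
carry_out(increments=[[255,[8,0,0],0],[255,[6,0,0],0],[255,[0,0,0],0]])

```text
time: 21.75
tool_pos: [0.4794, 0.121, 0.1211]
ee_rot: [3.137, 0.003, 1.403]
wrist_force: [0.7, -6.5, 3.4]
width: 0.0001
finger_force: 3.0
```

```bash
python3 car.py
```

```text
[226 207  28  14 230] [239.22 213.97] F 9.8 -102.1
t 21.8 tcp -131.1 99.4 121.1 [ 1.8 -5.9  3.9]
```

Request:
carry_out(increments=[[255,[6,0,0],0],[255,[5,0,0],0],[255,[0,0,0],0]])

```text
time: 22.1
tool_pos: [0.4808, 0.1309, 0.1198]
ee_rot: [3.138, 0.005, 1.402]
wrist_force: [1.6, -6.8, -0.3]
width: 0.0001
finger_force: 3.2
```

Request:
carry_out(increments=[[255,[5,0,0],0],[255,[4,0,0],0],[255,[0,0,0],0]])

```text
time: 22.4
tool_pos: [0.4811, 0.1381, 0.1191]
ee_rot: [3.141, 0.009, 1.401]
wrist_force: [-0.5, -10.8, -0.8]
width: 0.0006
finger_force: 4.7
```

```bash
python3 car.py
```

```text
[230 208  27  13 234] [243.31 214.44] F 10.1 -91.0
t 22.45 tcp -132.3 116.6 119.1 [  0.2 -11.3   0.1]
```

Request:
carry_out(increments=[[255,[4,0,0],0],[255,[4,0,0],0],[255,[0,0,0],0]])

```text
time: 22.75
tool_pos: [0.4815, 0.1396, 0.1188]
ee_rot: [-3.141, 0.023, 1.399]
wrist_force: [-2.5, -25.8, 2.3]
width: 0.0004
finger_force: 11.7
```

```bash
python3 car.py
```

```text
[230 208  25  13 224] [242.47 214.84] F 12.2 -92.9
t 22.8 tcp -132.2 118.2 118.8 [ -2.5 -25.7   3.4]
```

```bash
cat > car2.py <<'E'
from h import *
import sys
O=np.array([.592,.001,0]);a=-.168;X=np.array([np.cos(a),np.sin(a),0]);Y=np.array([-np.sin(a),np.cos(a),0])
c=robot.get_calibration("scene");A=cv2.imread("pics/scene0.png");B=robot.snapshot("scene");cv2.imwrite(sys.argv[1],B)
f=lambda x,y,z:proj(c,O+X*x/1e3+Y*y/1e3+np.array([0,0,z]))
for n,x,y,z,w,h in(("peg-",56,-155,.06,6,7),("corner",72,-203,.04,8,6),("peg+",56,-90,.06,6,7)):
    u,v=f(x,y,z).round().astype(int)
    T=A[v-h:v+h+1,u-w:u+w+1];best=[]
    for s in range(-5,110):
        u2,v2=f(x,y+s,z)
        P=cv2.getRectSubPix(B,(2*w+1,2*h+1),(float(u2),float(v2)))
        best.append((float(cv2.matchTemplate(P,T,cv2.TM_CCOEFF_NORMED)[0,0]),s))
    print(n,sorted(best)[-3:])
E
python3 car2.py pics/s2.png
```

```text
peg- [(-0.022692633792757988, 100), (-0.020319242030382156, 99), (-0.018962886184453964, 98)]
corner [(0.8878065347671509, 13), (0.8885199427604675, 15), (0.8903868198394775, 14)]
peg+ [(0.4920676052570343, 107), (0.5051469802856445, 108), (0.5236466526985168, 109)]
```

```bash
python3 - <<'E'
from h import *
import cv2
A=cv2.imread("pics/w3.png");B=cv2.imread("pics/w10.png")
for n,(u,v),w in(("peg+",(213,29),9),("peg-",(278,30),9),("bed near -y corner",(306,156),12),("fixed: arch end",(118,180),25),("fixed base corner",(303,166),8)):
    T=A[v-w:v+w+1,u-w:u+w+1];S=B[max(v-30,0):v+40,u-40:u+41];R=cv2.matchTemplate(S,T,5);_,m,_,l=cv2.minMaxLoc(R)
    print(n,"shift",l[0]+w+u-40-u,l[1]+w+max(v-30,0)-v,round(m,2))
# scene: current and start, profile of bed front edge
a=cv2.imread("pics/scene0.png");b=cv2.imread("pics/s2.png")
for n,(x0,y0,x1,y1) in(("pegs+corner",(194,222,250,240)),("left peg",(208,222,222,238)),("right peg",(232,224,247,242)),("bed corner",(195,228,212,246))):
    T=a[y0:y1,x0:x1];S=b[y0-12:y1+20,x0-15:x1+70];R=cv2.matchTemplate(S,T,5);_,m,_,l=cv2.minMaxLoc(R);print(n,l[0]-15,l[1]-12,round(m,2))
E
```

```text
peg+ shift -12 13 0.9
peg- shift -13 12 0.71
bed near -y corner shift 0 0 0.82
fixed: arch end shift 4 10 0.98
fixed base corner shift -1 7 0.96
pegs+corner -2 15 0.51
left peg -8 -1 0.5
right peg -3 14 0.7
bed corner 6 1 0.9
```

The plate push had dragged the carriage about 13 mm ahead. The first stroke moved it a further ~17 mm, which puts it on the 30 mm step. I'll go back home now and check the carriage holds.

Request:
carry_out(increments=[[255,[-8,0,0],0],[255,[-20,0,0],0],[255,[-20,0,0],0],[255,[-20,0,0],0],[255,[-20,0,0],0],[255,[-20,0,0],0],[255,[-9,0,0],0],[255,[0,0,0],0]])

```text
time: 23.65
tool_pos: [0.4629, 0.0345, 0.1196]
ee_rot: [3.141, -0.001, 1.401]
wrist_force: [0.2, -0.2, -0.0]
width: 0.0006
finger_force: 0.0
```

Request:
carry_out(increments=[[255,[0,0,0],0],[255,[0,0,0],0],[255,[0,0,0],0]])

```text
time: 23.95
tool_pos: [0.4631, 0.0359, 0.1194]
ee_rot: [-3.141, -0.0, 1.405]
wrist_force: [-0.6, -0.3, -0.7]
width: 0.0004
finger_force: 0.0
```

```bash
python3 car.py; cat > lev.py <<'E'
from h import *
O=np.array([.592,.001,0]);a=-.168;X=np.array([np.cos(a),np.sin(a),0]);Y=np.array([-np.sin(a),np.cos(a),0])
im=robot.snapshot("scene");c=robot.get_calibration("scene");g=cv2.cvtColor(im,6)
m=(g<45).astype(np.uint8)
for r in np.linspace(.06,.105,4):  # darkness of grip at home / other angles
    print([int(g[tuple(proj(c,O-X*.133+Y*(.1+r*np.sin(t))+np.array([0,0,.035+r*np.cos(t)])).round().astype(int)[::-1])]) for t in(-.55,-.45,-.35,-.25,-.1,.1,.3,.45)])
E
python3 lev.py
```

```text
[230 208  25  13 217] [242.65 214.65] F 11.3 -92.6
t 24.0 tcp -133.0 12.8 119.4 [-0.1 -0.7  0.4]
[41, 42, 43, 168, 165, 164, 161, 163]
[39, 42, 99, 162, 162, 160, 160, 163]
[42, 42, 166, 164, 160, 161, 160, 163]
[166, 44, 121, 163, 162, 159, 161, 163]
```

The lever is home and the carriage held. Stroke two.

Request:
carry_out(increments=[[255,[15,0,0],0],[255,[15,0,0],0],[255,[15,0,0],0],[255,[15,0,0],0],[255,[12,0,0],0],[255,[10,0,0],0],[255,[8,0,0],0],[255,[7,0,0],0]])

```text
time: 24.85
tool_pos: [0.4808, 0.1283, 0.1205]
ee_rot: [3.136, 0.007, 1.403]
wrist_force: [2.3, -9.1, -0.3]
width: 0.0006
finger_force: 4.4
```

Request:
carry_out(increments=[[255,[6,0,0],0],[255,[5,0,0],0],[255,[5,0,0],0],[255,[3,0,0],0],[255,[0,0,0],0],[255,[0,0,0],0]])

```text
time: 25.45
tool_pos: [0.4818, 0.1395, 0.119]
ee_rot: [3.14, 0.023, 1.4]
wrist_force: [-0.7, -24.2, 2.8]
width: 0.0004
finger_force: 11.2
```

```bash
python3 car.py
```

```text
[241 209  17  13 155] [250.54 215.4 ] F 11.2 -71.3
t 25.5 tcp -131.8 118.1 119.0 [ -2.  -23.4   2.8]
```

Request:
carry_out(increments=[[255,[-8,0,0],0],[255,[-20,0,0],0],[255,[-20,0,0],0],[255,[-20,0,0],0],[255,[-20,0,0],0],[255,[-20,0,0],0],[255,[-8,0,0],0],[255,[0,0,0],0]])

```text
time: 26.3
tool_pos: [0.463, 0.0349, 0.1195]
ee_rot: [3.141, -0.0, 1.402]
wrist_force: [-0.1, 1.0, -0.0]
width: 0.0006
finger_force: 0.0
```

Request:
carry_out(increments=[[255,[0,0,0],0],[255,[0,0,0],0],[255,[0,0,0],0]])

```text
time: 26.6
tool_pos: [0.4631, 0.0359, 0.1194]
ee_rot: [-3.142, -0.0, 1.405]
wrist_force: [1.0, -0.4, 0.3]
width: 0.0005
finger_force: 0.0
```

```bash
python3 car.py;python3 lev.py
```

```text
[241 209  17  12 151] [250.56 215.26] F 10.6 -71.4
t 26.65 tcp -133.0 12.8 119.4 [ 0.3 -0.4 -0.5]
[43, 42, 42, 167, 168, 163, 162, 163]
[41, 42, 99, 162, 160, 160, 161, 162]
[39, 41, 163, 165, 160, 160, 161, 163]
[164, 43, 120, 162, 164, 159, 162, 163]
```

Request:
carry_out(increments=[[255,[15,0,0],0],[255,[15,0,0],0],[255,[15,0,0],0],[255,[15,0,0],0],[255,[12,0,0],0],[255,[10,0,0],0],[255,[8,0,0],0],[255,[7,0,0],0]])

```text
time: 27.5
tool_pos: [0.4808, 0.1282, 0.1205]
ee_rot: [3.136, 0.007, 1.403]
wrist_force: [2.5, -9.3, -0.8]
width: 0.0007
finger_force: 4.4
```

Request:
carry_out(increments=[[255,[6,0,0],0],[255,[5,0,0],0],[255,[5,0,0],0],[255,[3,0,0],0],[255,[0,0,0],0],[255,[0,0,0],0]])

```text
time: 28.1
tool_pos: [0.4819, 0.1394, 0.1189]
ee_rot: [3.14, 0.023, 1.4]
wrist_force: [-2.4, -24.4, 2.6]
width: 0.0005
finger_force: 11.1
```

```bash
python3 car.py
```

```text
t 28.15 tcp -131.7 118.1 118.9 [ -1.6 -23.8   3.7]
```

Request:
carry_out(increments=[[255,[-8,0,0],0],[255,[-20,0,0],0],[255,[-20,0,0],0],[255,[-20,0,0],0],[255,[-20,0,0],0],[255,[-20,0,0],0],[255,[-8,0,0],0],[255,[0,0,0],0]])

```text
time: 28.95
tool_pos: [0.463, 0.0348, 0.1195]
ee_rot: [3.142, -0.0, 1.402]
wrist_force: [-0.7, 1.1, 0.6]
width: 0.0004
finger_force: 0.0
```

Request:
carry_out(increments=[[255,[0,0,-35],0],[255,[0,0,-35],0],[255,[0,0,-35],0],[255,[0,0,0],0]])

```text
time: 29.35
tool_pos: [0.4659, 0.0362, 0.2305]
ee_rot: [3.13, -0.002, 1.405]
wrist_force: [-0.4, 0.8, -0.7]
width: 0.0003
finger_force: 0.0
```

```bash
python3 lev.py; python3 -c "
from h import *
O=np.array([.592,.001,0]);a=-.168;X=np.array([np.cos(a),np.sin(a),0]);Y=np.array([-np.sin(a),np.cos(a),0])
g=O-.100*X-.115*Y;g[2]=.225
plan(g,-9.6,12,255)"
```

```text
[44, 45, 47, 164, 164, 163, 161, 160]
[44, 45, 115, 161, 161, 160, 157, 160]
[44, 44, 191, 165, 161, 158, 158, 159]
[166, 46, 138, 161, 160, 158, 162, 160]
[[255, [-11, 3, 0], 7.5], [255, [-10, 4, 0], 7.5], [255, [-10, 5, 0], 7.5], [255, [-9, 6, 0], 7.5], [255, [-8, 8, 0], 7.5], [255, [-7, 9, 0], 7.5], [255, [-6, 9, 0], 7.5], [255, [-4, 10, 1], 7.5]]
[[255, [-3, 10, 0], 7.5], [255, [-2, 11, 1], 7.5], [255, [0, 11, 0], 7.5], [255, [1, 11, 1], 7.6]]
end [ 0.474  -0.0956  0.2245] -9.6
```

Request:
carry_out(increments=[[255,[-11,3,0],7.5],[255,[-10,4,0],7.5],[255,[-10,5,0],7.5],[255,[-9,6,0],7.5],[255,[-8,8,0],7.5],[255,[-7,9,0],7.5],[255,[-6,9,0],7.5],[255,[-4,10,0],7.5]])

```text
time: 30.2
tool_pos: [0.4686, -0.0525, 0.2223]
ee_rot: [-3.139, 0.003, 0.352]
wrist_force: [-0.6, -0.6, -0.2]
width: 0.0005
finger_force: 0.0
```

Request:
carry_out(increments=[[255,[-3,10,0],7.5],[255,[-2,11,0],7.5],[255,[0,11,0],7.5],[255,[1,11,0],7.6],[255,[0,0,0],0],[255,[0,0,0],0]])

```text
time: 30.8
tool_pos: [0.4717, -0.0958, 0.2231]
ee_rot: [-3.141, 0.003, -0.166]
wrist_force: [0.3, -1.0, 0.1]
width: 0.0005
finger_force: 0.0
```

```bash
cat > fin.py <<'E'
import sys
from st import *
A=cv2.imread("pics/w3.png")
for n,(u,v),w in(("peg+",(213,29),9),("peg-",(278,30),9),("bed -y near corner",(307,154),8)):
    T=A[v-w:v+w+1,u-w:u+w+1];S=im[:180];R=cv2.matchTemplate(S,T,5)
    for _ in range(3):
        _,m,_,l=cv2.minMaxLoc(R);uu,vv=l[0]+w,l[1]+w
        print(n,(uu,vv),F(onz(c,uu,vv-(4 if 'peg' in n else -1),.069 if 'peg' in n else .045))[:2],round(m,2));cv2.circle(R,l,6,-1,-1)
g=cv2.GaussianBlur(cv2.cvtColor(im,6).astype(np.float32),(3,3),0);gx=cv2.Sobel(g,cv2.CV_32F,1,0);gy=cv2.Sobel(g,cv2.CV_32F,0,1)
P=lambda bx,y,z:proj(c,O+X*bx/1e3+Y*y/1e3+np.array([0,0,z]))
# vertical edges along x=-65 (bed strip, z .045) and x=-42 (plate strip, z .065)
for nm,bx,z in(("bed strip",-62,.045),("plate strip",42,.065),("plate strip",-42,.065)):
    r=[]
    for y in range(-210,-40):
        u,v=P(bx,y,z).round().astype(int)
        if 1<v<250 and 1<u<510: r.append((abs(int(gx[v,u])),y,int(gx[v,u])))
    print(nm,sorted(r)[-6:])
for nm,bx,z in(("plate near",-50,.065),("base",-95,.018),("plate far",49,.065)):
    p=[]
    for y in range(-125,-45,2):
        u,v=P(bx,y,z).round().astype(int);ks=np.arange(max(v-5,1),v+6);w=np.abs(gy[ks,u]);k=int(w.argmax())
        if w[k]>30:p.append((u,ks[k]))
    p=np.array(p)
    if len(p)<5: continue
    vx,vy,x0,y0=cv2.fitLine(p.astype(np.float32),cv2.DIST_HUBER,0,.01,.01).ravel();print(nm,len(p),"slope deg",np.degrees(np.arctan(vy/vx)).round(2),F(onz(c,x0,y0,z))[:2])
E
python3 fin.py pics/w13.png
```

```text
tcp [-102.3, -115.4, 223.4] [-3.141e+00  2.000e-03 -1.660e-01] [-0.4 -1.3  0.8] [ 0.06  0.04 -0.04]
cast px ((191.14779663085938, 86.46897888183594), (62.00438690185547, 39.120849609375), 88.45184326171875) F [-0.9, -49.1, 95.0] ang [ 1.6 -0.6] size 0.037 0.057
peg+ (72, 157) [-67.9, 94.0] 0.76
peg+ (214, 33) [57.4, -69.3] 0.72
peg+ (16, 62) [29.9, 136.1] 0.72
peg- (144, 36) [54.4, 1.6] 0.77
peg- (201, 154) [-64.1, -50.4] 0.74
peg- (403, 61) [31.8, -263.3] 0.73
bed -y near corner (193, 165) [-86.0, -34.8] 0.83
bed -y near corner (188, 169) [-90.9, -28.4] 0.82
bed -y near corner (77, 67) [24.3, 89.0] 0.8
bed strip [(90, -195, 90), (93, -92, -93), (154, -90, -154), (161, -61, 161), (168, -62, 168), (179, -91, -179)]
plate strip [(122, -115, -122), (133, -98, 133), (141, -97, 141), (156, -94, -156), (165, -191, 165), (197, -93, -197)]
plate strip [(89, -87, -89), (89, -86, -89), (93, -190, 93), (93, -57, 93), (94, -58, 94), (121, -92, -121)]
plate near 39 slope deg -1.95 [-48.4, -81.5]
base 40 slope deg 1.27 [-94.7, -86.0]
plate far 27 slope deg 2.13 [48.9, -79.3]
```

```bash
cat >> fin.py <<'E'
print("----")
for nm,bx,z,sg in(("near",-50,.065,-1),("near",-50,.065,1),("far",48,.065,-1),("far",48,.065,1),("base",-95,.018,1),("base",-95,.018,-1)):
    o=[]
    for y in range(-104,-50,4):
        u,v=P(bx,y,z).round().astype(int);ks=np.arange(max(v-5,1),v+6);w=sg*gy[ks,u];k=int(w.argmax());o.append((int(u),int(ks[k]),int(w[k])))
    print(nm,sg,o)
E
python3 fin.py pics/w14.png | sed -n '/----/,$p'
```

```text
----
near -1 [(249, 134, 61), (246, 134, 51), (242, 140, 57), (238, 140, 122), (235, 140, 26), (231, 140, 33), (228, 140, 47), (224, 140, 35), (220, 137, 40), (217, 137, 50), (213, 137, 176), (210, 137, 192), (206, 136, 121), (203, 135, 62)]
near 1 [(249, 141, 0), (246, 141, 0), (242, 132, 0), (238, 137, 103), (235, 137, 87), (231, 138, 12), (228, 132, 1), (224, 134, 0), (220, 132, 0), (217, 141, 6), (213, 140, 35), (210, 141, 0), (206, 142, -1), (203, 139, 4)]
far -1 [(249, 42, 1), (245, 44, 14), (241, 41, 152), (237, 38, 7), (233, 38, 4), (229, 38, 4), (225, 45, 1), (221, 36, 16), (218, 36, 171), (214, 37, 177), (210, 36, 155), (206, 46, 31), (202, 36, 2), (198, 46, 0)]
far 1 [(249, 45, 1), (245, 46, 22), (241, 46, 11), (237, 40, 6), (233, 40, 9), (229, 40, 15), (225, 38, 104), (221, 39, 293), (218, 39, 308), (214, 39, 214), (210, 39, 247), (206, 39, 191), (202, 39, 67), (198, 39, 62)]
base 1 [(251, 170, 124), (248, 170, 124), (245, 170, 127), (242, 170, 112), (238, 170, 88), (235, 170, 93), (232, 170, 103), (229, 170, 104), (226, 169, 113), (223, 169, 116), (220, 169, 120), (217, 169, 124), (214, 169, 127), (211, 169, 117)]
base -1 [(251, 167, 30), (248, 167, 33), (245, 167, 34), (242, 167, 25), (238, 167, 38), (235, 167, 58), (232, 167, 64), (229, 167, 36), (226, 166, 21), (223, 166, 22), (220, 166, 26), (217, 166, 29), (214, 166, 30), (211, 166, 25)]
```

```bash
python3 -c "
from bench import robot
print(robot.close_job())"
```

```text
the job is handed in; nothing more can be done
None
```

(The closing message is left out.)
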